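Find the unlocked lid and tip it open

TASK

The spare saw flange is in the one compartment of the plywood chest whose lid is not locked. With the fingertips, press gently on one end of each of the four identical lids until you find the one that rocks, then push that end down until the lid is fully open, and leave it standing open. Do not force the locked lids, pick nothing up, and leave the things around the chest where they are.

Things in the scene. Friction and masses are not known exactly. Their poses are not given: they have to be found in the camera images.
- chest: Plywood chest, 214 x 198 x 80 mm, fixed to the bench, with four identical light-grey tilting lids in its top, two by two. Origin: centre of its underside, on the bench. Its x axis points from the near pair of lids to the far pair, its y axis to the left, z up. Outer walls 8 mm, partitions 6 mm, each compartment 70 mm deep. Three of the lids are locked from beneath by something out of sight; one, a different one each time, is free.
- lid_1 (a joint): Tilt of the near left lid (92 mm along the chest's x, 84 mm along y, 6 mm thick, flush with the rim) about a pin along the chest's y through its middle, 3 mm below its face. 0 level; positive when its near half is down, negative when its far half is down; stops at +0.7 and -0.7 rad. Free lid: tips either way under about 2.5 N at a dot, and stays at whatever tilt it is left. Locked lid: gives 1 to 3 mm at a dot, then stops dead.
- lid_1_middle (a point): Centre of the near left lid's place, at rim height (80 mm above the bench). Fixed to the chest; the rotation is the chest's.
- lid_1_near_dot (a point): Where the black 18 mm dot lies on the level near left lid, 26 mm toward the near side (-x of the chest) from its middle, at rim height: a place to press. Fixed to the chest.
- lid_1_far_dot (a point): Where the black 18 mm dot lies on the level near left lid, 26 mm toward the far side (+x of the chest) from its middle, at rim height: a place to press. Fixed to the chest.
- lid_2 (a joint): Tilt of the near right lid (92 mm along the chest's x, 84 mm along y, 6 mm thick, flush with the rim) about a pin along the chest's y through its middle, 3 mm below its face. 0 level; positive when its near half is down, negative when its far half is down; stops at +0.7 and -0.7 rad. Free lid: tips either way under about 2.5 N at a dot, and stays at whatever tilt it is left. Locked lid: gives 1 to 3 mm at a dot, then stops dead.
- lid_2_middle (a point): Centre of the near right lid's place, at rim height (80 mm above the bench). Fixed to the chest; the rotation is the chest's.
- lid_2_near_dot (a point): Where the black 18 mm dot lies on the level near right lid, 26 mm toward the near side (-x of the chest) from its middle, at rim height: a place to press. Fixed to the chest.
- lid_2_far_dot (a point): Where the black 18 mm dot lies on the level near right lid, 26 mm toward the far side (+x of the chest) from its middle, at rim height: a place to press. Fixed to the chest.
- lid_3 (a joint): Tilt of the far left lid (92 mm along the chest's x, 84 mm along y, 6 mm thick, flush with the rim) about a pin along the chest's y through its middle, 3 mm below its face. 0 level; positive when its near half is down, negative when its far half is down; stops at +0.7 and -0.7 rad. Free lid: tips either way under about 2.5 N at a dot, and stays at whatever tilt it is left. Locked lid: gives 1 to 3 mm at a dot, then stops dead.
- lid_3_middle (a point): Centre of the far left lid's place, at rim height (80 mm above the bench). Fixed to the chest; the rotation is the chest's.
- lid_3_near_dot (a point): Where the black 18 mm dot lies on the level far left lid, 26 mm toward the near side (-x of the chest) from its middle, at rim height: a place to press. Fixed to the chest.
- lid_3_far_dot (a point): Where the black 18 mm dot lies on the level far left lid, 26 mm toward the far side (+x of the chest) from its middle, at rim height: a place to press. Fixed to the chest.
- lid_4 (a joint): Tilt of the far right lid (92 mm along the chest's x, 84 mm along y, 6 mm thick, flush with the rim) about a pin along the chest's y through its middle, 3 mm below its face. 0 level; positive when its near half is down, negative when its far half is down; stops at +0.7 and -0.7 rad. Free lid: tips either way under about 2.5 N at a dot, and stays at whatever tilt it is left. Locked lid: gives 1 to 3 mm at a dot, then stops dead.
- lid_4_middle (a point): Centre of the far right lid's place, at rim height (80 mm above the bench). Fixed to the chest; the rotation is the chest's.
- lid_4_near_dot (a point): Where the black 18 mm dot lies on the level far right lid, 26 mm toward the near side (-x of the chest) from its middle, at rim height: a place to press. Fixed to the chest.
- lid_4_far_dot (a point): Where the black 18 mm dot lies on the level far right lid, 26 mm toward the far side (+x of the chest) from its middle, at rim height: a place to press. Fixed to the chest.
- metal_block: Bystander: loose grey metal block, 50 x 100 x 40 mm, right of the chest. Origin: centre of its underside.
- offcut_small: Bystander: loose white-faced chipboard offcut, 36 x 50 x 16 mm, behind the chest. Origin: centre of its underside.
- tenon: Bystander: loose beech tenon (small rounded wooden piece), 48 x 25 x 10 mm, lying right of the chest, nearer the robot than the metal block. Origin: centre of its underside.

How it is judged:
At the end, for the whole second after the job is handed in: The free lid is tipped at least 0.5 rad from level, either way (its stops are at 0.7), the other three are within 0.15 rad of level, and the metal block, the offcut and the tenon are within 15 mm of where they were ((((value of joint lid_1 above 0.5 rad or value of joint lid_1 below -0.5 rad) and value of joint lid_2 between -0.15 and 0.15 rad and value of joint lid_3 between -0.15 and 0.15 rad and value of joint lid_4 between -0.15 and 0.15 rad) or ((value of joint lid_2 above 0.5 rad or value of joint lid_2 below -0.5 rad) and value of joint lid_1 between -0.15 and 0.15 rad and value of joint lid_3 between -0.15 and 0.15 rad and value of joint lid_4 between -0.15 and 0.15 rad) or ((value of joint lid_3 above 0.5 rad or value of joint lid_3 below -0.5 rad) and value of joint lid_1 between -0.15 and 0.15 rad and value of joint lid_2 between -0.15 and 0.15 rad and value of joint lid_4 between -0.15 and 0.15 rad) or ((value of joint lid_4 above 0.5 rad or value of joint lid_4 below -0.5 rad) and value of joint lid_1 between -0.15 and 0.15 rad and value of joint lid_2 between -0.15 and 0.15 rad and value of joint lid_3 between -0.15 and 0.15 rad)) and distance of each of metal_block, offcut_small, tenon from where it was at the start of the episode below 0.015 m); the robot touches nothing.
It fails at once if a lid is pressed with more than 45 N (contact force between the fingers and lid_1 above 45 N or contact force between the fingers and lid_2 above 45 N or contact force between the fingers and lid_3 above 45 N or contact force between the fingers and lid_4 above 45 N).
It fails at once if the metal block, the offcut or the tenon is shifted or lifted by more than 15 mm (distance of any of metal_block, offcut_small, tenon from where it was at the start of the episode above 0.015 m).
It fails at once if two lids are forced open (((value of joint lid_1 above 0.5 rad or value of joint lid_1 below -0.5 rad) and (value of joint lid_2 above 0.5 rad or value of joint lid_2 below -0.5 rad)) or ((value of joint lid_1 above 0.5 rad or value of joint lid_1 below -0.5 rad) and (value of joint lid_3 above 0.5 rad or value of joint lid_3 below -0.5 rad)) or ((value of joint lid_1 above 0.5 rad or value of joint lid_1 below -0.5 rad) and (value of joint lid_4 above 0.5 rad or value of joint lid_4 below -0.5 rad)) or ((value of joint lid_2 above 0.5 rad or value of joint lid_2 below -0.5 rad) and (value of joint lid_3 above 0.5 rad or value of joint lid_3 below -0.5 rad)) or ((value of joint lid_2 above 0.5 rad or value of joint lid_2 below -0.5 rad) and (value of joint lid_4 above 0.5 rad or value of joint lid_4 below -0.5 rad)) or ((value of joint lid_3 above 0.5 rad or value of joint lid_3 below -0.5 rad) and (value of joint lid_4 above 0.5 rad or value of joint lid_4 below -0.5 rad))).
It also fails if it takes over 45 s, if anything falls off the work surface, if the arm or the gripper's body presses on something with over 40 N, if the wrist force passes 120 N, or if a joint passes its speed limit or range.

ROBOT

A 6-joint arm with a two-finger parallel gripper is mounted at the origin on a cart in front of the work surface, level with it; the furniture and walls round the work are solid. World frame = base frame: x ahead of the robot, y to its left, z up, the work surface at z = 0. Lengths are in m, angles in rad, forces in N, time in s.
With the tool pointing down it reaches from about 0.35 to 0.975 m from the base axis. Payload 4.9 kg.
Tool frame: the origin (TCP) lies on the centre line of the jaws, within the pads' length; the fingertips stand 14 mm ahead of it and the grasp point (between the pads) lies 5 mm behind it (manip.nose_length is the distance from the TCP to the fingertips, in m); z points along the fingers, y is the line along which they close (so a half turn about z gives the same grasp; the last joint's range is limited). The gripper opens to 85 mm and grips with 20 to 120 N. Pads are 22 mm wide; open, the fingers measure 114 mm over their backs; the gripper's body (76 mm by 85 mm) begins 54 mm behind the grasp point. The pads swing forward as they close: fully open they stand 13 mm farther back than shut.
Start: joints at [-1.416, 0.053, 1.613, -0, 1.476, -0.119], TCP at [0.169, -0.602, 0.245] pointing down, gripper open.
Joint ranges: [-3.01, 3.01], [-1.01, 2.22], [0.06, 2.58], [-1.02, 4.17], [0.09, 2.62], [-3.14, 3.14]. Speed limits (rad/s): [2.57, 2.57, 3.14, 3.14, 3.14, 3.14].

INTERFACE

Orientations are given as a unit quaternion [w, x, y, z].
In Python, from plant import manip, imaging gives the robot as it stands.
- The arm moves only by the tool play_rows, never from a script. Its argument "commands" is a list of rows, each a list of 6 numbers: the shift along the tool's x, y, z in mm, then the turn, a rotation vector about the tool's x, y, z in degrees. A call has 1 to 5 rows; each row shifts and turns the commanded pose from where the row before left it, along the tool's axes as they then stand; what a row does not reach is not made up. A row lasts 1/12 s, in which the tool goes at most 41.7 mm and 7.16 degrees, less where a joint would pass 70% of its speed; a pose out of reach is approached as far as the arm can. A call is refused whole if a number of a shift passes 41.7 or a number of a turn 7.16, either way. A call with a gripper value outside its range is refused whole. "hand" is the finger opening in mm, from 0 to 85.4, set as the call begins (left out, the last holds). The fingers move at their own pace and stop on an object; the grip force is fixed at half the most. Time passes only in rows, so rows that do not move let the fingers close. It gives the time, the measured TCP pose, the force, the opening and the grip force at its end, in the units of the state.
- manip.state(): the state, without advancing time (a new reading comes with each control period).
- imaging.grab_frame(name): name is "side" or "top"; returns a dict with "image" (384x512x3 uint8, red, green, blue), "fx", "fy", "cx", "cy" (pixels), "R" (3x3) and "t" (3): a world point X has camera coordinates R X + t. Camera axes: x right, y down, z forward; pixel columns grow to the right and rows downward; lengths in m; the calibration is good to about 2 mm. A picture is of the moment at which its call begins. There is no depth.
- manip.job_done(): hands the job in; it is judged then, once.
The state is a dict: "time": time; "joint_pos": joint angles; "joint_vel": joint speeds; "joint_efforts": joint torques, N m; "tool_pos": TCP position; "tool_rot": TCP orientation; "contact_force": force on the tool from outside, world axes, zero at the start; "ft_torque": the same for the moment, N m; "gripper_width": opening from 0.0 (shut) to 1.0 (fully open); "grasp_force": force on a finger pad.
Only numpy, scipy, OpenCV 4.12 (cv2) and the standard library are available. Lean on these libraries where they do the work, as an engineer would, in place of code of your own. Each camera call takes 0.05 s, during which the arm holds its last target. There are 200 camera calls.

## Working session

There is one attempt and no reset: what is moved stays moved. The work goes in short steps, Python scripts to look and compute and a tool call to move; the robot and the scene stay as the last step left them, time stands still between calls to the robot, and variables do not carry over. Pictures are saved under pics/ and viewed, at most 10 in all, crops included, and the job is handed in when it is done.

Besides the shell and the picture viewer there is one more tool, called after "Emit:" in YAML: its name, and indented under it one key for each argument. play_rows: Moves the arm, as the interface text tells. Its arguments: {"type":"object","properties":{"commands":{"type":"array","items":{"type":"array","items":{"type":"number"}}},"hand":{"type":"number"}},"required":["commands"]}

```bash
mkdir -p pics; python3 - <<'E'
from plant import manip, imaging
import cv2,pickle
for n in("top","side"):
    f=imaging.grab_frame(n); pickle.dump(f,open(n+".pkl","wb")); cv2.imwrite(f"pics/{n}0.png",f["image"][:,:,::-1])
    print(n,f["fx"],f["fy"],f["cx"],f["cy"],f["R"],f["t"])
print(manip.state(),manip.nose_length)
E
```

```text
top 440.7496121261926 440.7496121261926 255.87414615685802 196.15209190389268 [[ 0.02734122 -0.99938072  0.0221502 ]
 [-0.98666487 -0.03053679 -0.15987478]
 [ 0.16045217 -0.01748366 -0.98688876]] [-0.39924487  0.52583729  0.84140574]
side 496.5598753850911 496.5598753850911 252.23313998183713 183.32816967860265 [[-0.99998174  0.00297539  0.00526055]
 [-0.00294858  0.51961686 -0.8543943 ]
 [-0.00527563 -0.85439421 -0.5195986 ]] [0.51444898 0.27143571 0.63875294]
{'time': 0.1, 'joint_pos': array([-1.41601710e+00,  5.33315055e-02,  1.61416367e+00,  2.65297356e-05,
        1.47599559e+00, -1.19002683e-01]), 'joint_vel': array([-0.00088817, -0.00104512, -0.00306894,  0.0002958 , -0.00092912,
       -0.00073654]), 'joint_efforts': array([ 6.15610952e-04, -3.94907355e+01, -3.71362817e+01, -1.20818640e-04,
        3.95176045e-03, -1.57546697e-05]), 'tool_pos': array([ 0.16890602, -0.60118482,  0.24415655]), 'tool_rot': array([-9.49139766e-04,  9.90644782e-01,  1.36462502e-01, -3.77406207e-06]), 'contact_force': array([-0.18231436, -0.46389734, -0.2314442 ]), 'ft_torque': array([-0.00047785, -0.00942445,  0.00545047]), 'grasp_force': 0.0, 'gripper_width': 1.0007120405303898} 0.014
```

View pics/top0.png

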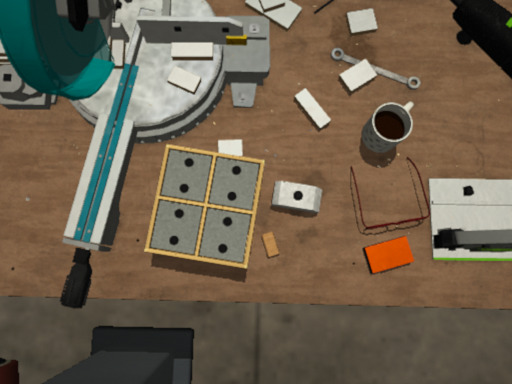

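View pics/side0.png

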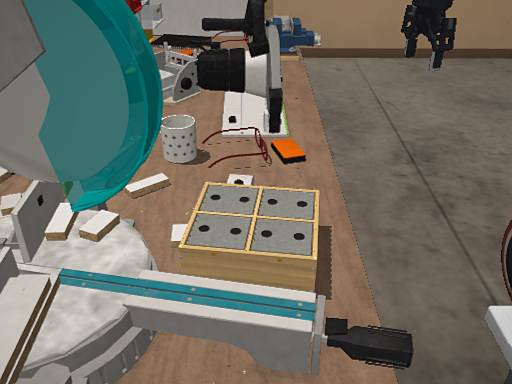

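The top view shows the chest with its corners near (166,147), (264,158), (247,268) and (147,252), and dots at about (189,162)…(222,249). The saw arm lies to its left, the block at (297,197) and the tenon at (270,244). The side view shows the same eight dots, with the rail left of the chest. Next I fit the chest pose to the dots.

```bash
cat > h.py <<'E'
import numpy as np,pickle,cv2
from scipy.optimize import least_squares
def proj(f,X):
    c=np.asarray(X)@np.array(f["R"]).T+np.array(f["t"])
    return np.c_[f["fx"]*c[:,0]/c[:,2]+f["cx"],f["fy"]*c[:,1]/c[:,2]+f["cy"]]
def dots(p):
    # order: lid1 near,far, lid2.., lid3.., lid4..
    L=[(mx+d,my,.08) for mx,my in((-.049,.045),(-.049,-.045),(.049,.045),(.049,-.045)) for d in(-.026,.026)]
    L=np.array(L);c,s=np.cos(p[2]),np.sin(p[2])
    return np.c_[p[0]+c*L[:,0]-s*L[:,1],p[1]+s*L[:,0]+c*L[:,1],L[:,2]]
E
python3 - <<'E'
from h import *
g={"top":[(174,240),(179,213),(222,249),(226,221),(184,188),(189,162),(231,195),(236,170)],
"side":[(266,234),(204,229),(273,201),(216,197)]}
F={n:pickle.load(open(n+".pkl","rb")) for n in("top","side")}
def ref(f,pts):
    m=(f["image"].max(2)<60).astype(np.uint8); n,l,s,c=cv2.connectedComponentsWithStats(m)
    out=[]
    for p in pts:
        ok=[i for i in range(1,n) if 15<s[i,4]<300]; i=min(ok,key=lambda i:np.hypot(*(c[i]-p)))
        out.append(c[i])
    return np.array(out)
t=ref(F["top"],g["top"]); print(t.round(1))
r=least_squares(lambda p:(proj(F["top"],dots(p))-t).ravel(),[.5,.0,-.1])
print(r.x,r.cost); print(dots(r.x).round(4)); ps=proj(F["side"],dots(r.x)); print(ps.round(1)); print((ref(F["side"],ps)-ps).round(1))
s=ref(F["side"],ps)
r=least_squares(lambda p:np.r_[(proj(F["top"],dots(p))-t).ravel(),(proj(F["side"],dots(p))-s).ravel()],r.x)
print(r.x,r.cost); print(dots(r.x).round(4))
E
```

```text
[[173.5 239.9]
 [178.7 213. ]
 [222.4 248. ]
 [227.2 221.1]
 [183.6 187.7]
 [188.6 162. ]
 [231.5 195.6]
 [236.1 169.7]]
[ 0.51284019 -0.28600618 -0.13467892] 9.438021717592433
[[ 0.4446 -0.2313  0.08  ]
 [ 0.4961 -0.2383  0.08  ]
 [ 0.4325 -0.3205  0.08  ]
 [ 0.484  -0.3275  0.08  ]
 [ 0.5417 -0.2445  0.08  ]
 [ 0.5932 -0.2515  0.08  ]
 [ 0.5296 -0.3337  0.08  ]
 [ 0.5811 -0.3407  0.08  ]]
[[295.9 234.4]
 [263.5 231.7]
 [298.8 203.5]
 [269.2 201.2]
 [235.2 229.3]
 [203.7 226.7]
 [243.4 199.2]
 [214.5 197. ]]
[[ 2.7  1.6]
 [ 2.5  1.7]
 [ 2.8  0.1]
 [ 2.7 -0. ]
 [ 0.2  1.3]
 [-0.1  1.4]
 [ 0.6 -0.2]
 [ 0.6 -0. ]]
[ 0.51141591 -0.28522605 -0.13506135] 22.652037656848925
[[ 0.4432 -0.2305  0.08  ]
 [ 0.4947 -0.2375  0.08  ]
 [ 0.431  -0.3197  0.08  ]
 [ 0.4826 -0.3267  0.08  ]
 [ 0.5403 -0.2437  0.08  ]
 [ 0.5918 -0.2507  0.08  ]
 [ 0.5281 -0.3329  0.08  ]
 [ 0.5797 -0.3399  0.08  ]]
```

Emit:
play_rows:
  commands:
    - [0,0,0,0,0,5.85]
    - [0,0,0,0,0,5.85]
    - [0,0,0,0,0,5.85]
    - [0,0,0,0,0,5.85]
    - [0,0,0,0,0,0]
  hand: 0

```text
time: 0.52
tool_pos: [0.1689, -0.6014, 0.2446]
tool_rot: [-0.001, 0.998, -0.068, -0.0]
contact_force: [-0.5, -0.4, -0.0]
gripper_width: 0.3
grasp_force: 0.0
```

Emit:
play_rows:
  commands:
    - [22,-31,0,0,0,0]
    - [22,-31,0,0,0,0]
    - [22,-31,0,0,0,0]
    - [22,-31,0,0,0,0]
    - [22,-31,0,0,0,0]

```text
time: 0.93
tool_pos: [0.2995, -0.4613, 0.2449]
tool_rot: [-0.0, 0.998, -0.066, -0.0]
contact_force: [-0.1, -0.5, 0.2]
gripper_width: 0.003
grasp_force: 0.0
```

Emit:
play_rows:
  commands:
    - [22,-31,15,0,0,0]
    - [22,-31,15,0,0,0]
    - [22,-31,15,0,0,0]
    - [22,-31,15,0,0,0]
    - [22,-31,15,0,0,0]

```text
time: 1.35
tool_pos: [0.4294, -0.3223, 0.1695]
tool_rot: [0.0, 0.998, -0.066, 0.0]
contact_force: [0.0, -0.3, -0.5]
gripper_width: -0.0
grasp_force: 0.0
```

Emit:
play_rows:
  commands:
    - [0,0,0,0,0,0]
    - [0,0,0,0,0,0]
    - [0,0,0,0,0,0]

```text
time: 1.6
tool_pos: [0.4286, -0.324, 0.1703]
tool_rot: [0.0, 0.998, -0.066, -0.0]
contact_force: [-0.1, -1.0, 0.2]
gripper_width: -0.006
grasp_force: 0.0
```

```bash
sed -i 's/\.049/.051/g;s/\.045/.047/g' h.py; cat >> h.py <<'E'
def rel():
    from plant import manip
    s=manip.state(); p=[.5114,-.2852,-.135]
    D=dots(p)-s["tool_pos"]; u=np.array([np.cos(p[2]),np.sin(p[2])]); v=np.array([u[1],-u[0]])
    print("t",s["time"],"tcp",s["tool_pos"].round(4),s["tool_rot"].round(3),"F",s["contact_force"].round(2),"w",s["gripper_width"])
    for i,d in enumerate(D): print(f"lid{i//2+1} {'near' if i%2==0 else 'far'}", (1000*np.array([d[:2]@u,d[:2]@v])).round(1))
E
python3 - <<'E'
from h import *
from plant import imaging
rel()
a=[imaging.grab_frame(n)["image"] for n in("top","side")]
cv2.imwrite("pics/b.png",np.hstack([cv2.resize(a[0][100:320,60:360],(400,293)),cv2.resize(a[1][60:280,130:430],(400,293))])[:,:,::-1])
E
```

```text
t 1.6 tcp [ 0.4286 -0.324   0.1703] [ 0.     0.998 -0.066 -0.   ] F [-0.1  -1.    0.24] w -0.006466869139865224
lid1 near [ -0.2 -96.6]
lid1 far [ 51.8 -96.6]
lid2 near [-0.2 -2.6]
lid2 far [51.8 -2.6]
lid3 near [101.8 -96.6]
lid3 far [153.8 -96.6]
lid4 near [101.8  -2.6]
lid4 far [153.8  -2.6]
```

View pics/b.png

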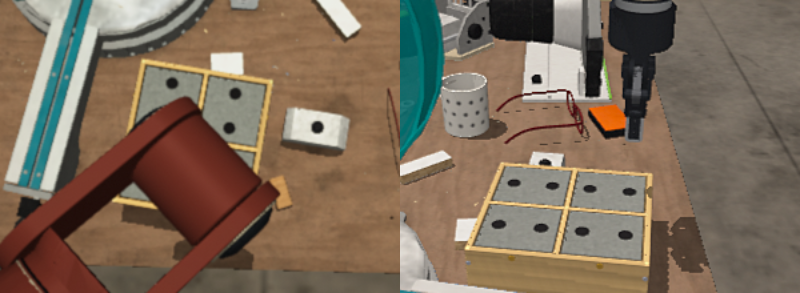

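The fingertips hang over lid 2's near dot; in the side crop the tip is at (632,138). Now I go down towards it.

Emit:
play_rows:
  commands:
    - [0,-2.5,22,0,0,0]
    - [0,0,22,0,0,0]
    - [0,0,22,0,0,0]
    - [0,0,0,0,0,0]
    - [0,0,0,0,0,0]

```text
time: 2.12
tool_pos: [0.4278, -0.322, 0.1038]
tool_rot: [-0.001, 0.998, -0.068, -0.001]
contact_force: [0.2, -0.7, 0.9]
gripper_width: 0.002
grasp_force: 0.0
```

Emit:
play_rows:
  commands:
    - [0,0,3,0,0,0]
    - [0,0,3,0,0,0]
    - [0,0,2,0,0,0]
    - [0,0,0,0,0,0]
    - [0,0,0,0,0,0]

```text
time: 2.53
tool_pos: [0.4292, -0.3217, 0.0968]
tool_rot: [0.0, 0.998, -0.067, 0.0]
contact_force: [0.6, -0.8, 0.4]
gripper_width: 0.002
grasp_force: 0.0
```

Emit:
play_rows:
  commands:
    - [0,0,1,0,0,0]
    - [0,0,1,0,0,0]
    - [0,0,0,0,0,0]

```text
time: 2.78
tool_pos: [0.4289, -0.3214, 0.0942]
tool_rot: [-0.0, 0.998, -0.067, -0.0]
contact_force: [-0.5, 0.1, 1.0]
gripper_width: 0.002
grasp_force: 0.0
```

Emit:
play_rows:
  commands:
    - [0,0,1,0,0,0]
    - [0,0,1,0,0,0]
    - [0,0,0,0,0,0]

```text
time: 3.03
tool_pos: [0.429, -0.3216, 0.0933]
tool_rot: [-0.0, 0.998, -0.067, -0.0]
contact_force: [-3.4, 2.2, 7.1]
gripper_width: 0.001
grasp_force: 3.3
```

Emit:
play_rows:
  commands:
    - [0,0,1,0,0,0]
    - [0,0,0,0,0,0]

```text
time: 3.2
tool_pos: [0.429, -0.3216, 0.0932]
tool_rot: [-0.0, 0.998, -0.067, -0.0]
contact_force: [-6.0, 4.0, 11.1]
gripper_width: -0.001
grasp_force: 5.9
```

Lid 2 takes 11 N without yielding, so it is locked. Next is lid 4's near dot.

Emit:
play_rows:
  commands:
    - [0,0,-14,0,0,0]
    - [34,0,0,0,0,0]
    - [34,0,0,0,0,0]
    - [34,0,0,0,0,0]
    - [0,0,0,0,0,0]

```text
time: 3.62
tool_pos: [0.5345, -0.3359, 0.1053]
tool_rot: [0.0, 0.998, -0.066, 0.002]
contact_force: [0.3, 0.8, 0.8]
gripper_width: -0.0
grasp_force: 0.0
```

Emit:
play_rows:
  commands:
    - [0,0,5,0,0,0]
    - [0,0,4,0,0,0]
    - [0,0,1,0,0,0]
    - [0,0,1,0,0,0]
    - [0,0,0,0,0,0]

```text
time: 4.03
tool_pos: [0.529, -0.335, 0.0941]
tool_rot: [-0.0, 0.998, -0.068, -0.0]
contact_force: [-0.3, 1.1, -1.0]
gripper_width: -0.003
grasp_force: 0.0
```

Emit:
play_rows:
  commands:
    - [0,0,1,0,0,0]
    - [0,0,1,0,0,0]
    - [0,0,0,0,0,0]

```text
time: 4.28
tool_pos: [0.5295, -0.3354, 0.0926]
tool_rot: [0.0, 0.998, -0.067, -0.0]
contact_force: [-2.9, 0.6, 2.7]
gripper_width: 0.001
grasp_force: 1.6
```

Emit:
play_rows:
  commands:
    - [0,0,1,0,0,0]
    - [0,0,1,0,0,0]
    - [0,0,0,0,0,0]

```text
time: 4.53
tool_pos: [0.5298, -0.3354, 0.0902]
tool_rot: [0.0, 0.998, -0.067, -0.0]
contact_force: [-4.1, -1.2, 2.7]
gripper_width: -0.001
grasp_force: 1.7
```

Emit:
play_rows:
  commands:
    - [0,0,1,0,0,0]
    - [0,0,0,0,0,0]

```text
time: 4.7
tool_pos: [0.5299, -0.3354, 0.0891]
tool_rot: [0.0, 0.998, -0.067, -0.0]
contact_force: [-2.5, -0.5, 1.8]
gripper_width: -0.004
grasp_force: 1.6
```

It yields at about 2.5 N past 4 mm, so lid 4 looks free. I keep going gently.

Emit:
play_rows:
  commands:
    - [0,0,1.5,0,0,0]
    - [0,0,1.5,0,0,0]
    - [0,0,0,0,0,0]

```text
time: 4.95
tool_pos: [0.5304, -0.3354, 0.0861]
tool_rot: [0.0, 0.998, -0.067, 0.001]
contact_force: [-1.2, -0.5, 2.3]
gripper_width: -0.003
grasp_force: 0.9
```

Emit:
play_rows:
  commands:
    - [0,0,2,0,0,0]
    - [0,0,2,0,0,0]
    - [0,0,0,0,0,0]

```text
time: 5.2
tool_pos: [0.5304, -0.3352, 0.0822]
tool_rot: [0.0, 0.998, -0.067, 0.0]
contact_force: [-0.1, 0.0, 1.7]
gripper_width: -0.001
grasp_force: 0.8
```

Emit:
play_rows:
  commands:
    - [0,0,1,0,0,0]
    - [0,0,1,0,0,0]
    - [0,0,0,0,0,0]

```text
time: 5.45
tool_pos: [0.53, -0.3351, 0.0801]
tool_rot: [-0.0, 0.998, -0.067, -0.0]
contact_force: [-0.8, -0.5, 2.2]
gripper_width: 0.003
grasp_force: 0.9
```

Emit:
play_rows:
  commands:
    - [0,0,1,0,0,0]
    - [0,0,1,0,0,0]
    - [0,0,0,0,0,0]

```text
time: 5.7
tool_pos: [0.5301, -0.3352, 0.079]
tool_rot: [-0.0, 0.998, -0.067, -0.0]
contact_force: [-1.1, 1.2, 6.0]
gripper_width: 0.003
grasp_force: 3.0
```

The force is rising, so the lid is at its stop. I withdraw straight up, then clear to the near right.

Emit:
play_rows:
  commands:
    - [0,0,1,0,0,0]
    - [0,0,0,0,0,0]
    - [0,0,-10,0,0,0]
    - [0,0,-30,0,0,0]
    - [0,0,-38,0,0,0]

```text
time: 6.12
tool_pos: [0.5275, -0.3331, 0.1513]
tool_rot: [-0.003, 0.998, -0.067, -0.004]
contact_force: [0.8, 0.1, -0.2]
gripper_width: -0.003
grasp_force: 0.0
```

Emit:
play_rows:
  commands:
    - [0,0,-38,0,0,0]
    - [-22,31,0,0,0,0]
    - [-22,31,0,0,0,0]
    - [-22,31,0,0,0,0]
    - [-22,31,0,0,0,0]

```text
time: 6.53
tool_pos: [0.4249, -0.4468, 0.1931]
tool_rot: [-0.0, 0.998, -0.067, -0.0]
contact_force: [0.1, -0.8, -0.7]
gripper_width: -0.002
grasp_force: 0.0
```

Emit:
play_rows:
  commands:
    - [-22,31,0,0,0,0]
    - [-22,31,0,0,0,0]
    - [-22,31,0,0,0,0]
    - [0,0,0,0,0,0]
    - [0,0,0,0,0,0]

```text
time: 6.95
tool_pos: [0.3467, -0.5304, 0.1925]
tool_rot: [-0.001, 0.998, -0.069, -0.0]
contact_force: [1.0, 0.3, 0.2]
gripper_width: -0.002
grasp_force: 0.0
```

```bash
python3 - <<'E'
from h import *
from plant import imaging
rel()
a=[imaging.grab_frame(n)["image"] for n in("top","side")]
cv2.imwrite("pics/c.png",np.hstack([cv2.resize(a[0][120:300,120:340],(400,327)),cv2.resize(a[1][150:300,150:350],(400,327))])[:,:,::-1])
E
```

```text
t 6.95 tcp [ 0.3467 -0.5304  0.1925] [-0.001  0.998 -0.069 -0.   ] F [1.02 0.32 0.23] w -0.0023498914144596426
lid1 near [  53.2 -312.1]
lid1 far [ 105.2 -312.1]
lid2 near [  53.2 -218.1]
lid2 far [ 105.2 -218.1]
lid3 near [ 155.2 -312.1]
lid3 far [ 207.2 -312.1]
lid4 near [ 155.2 -218.1]
lid4 far [ 207.2 -218.1]
```

View pics/c.png

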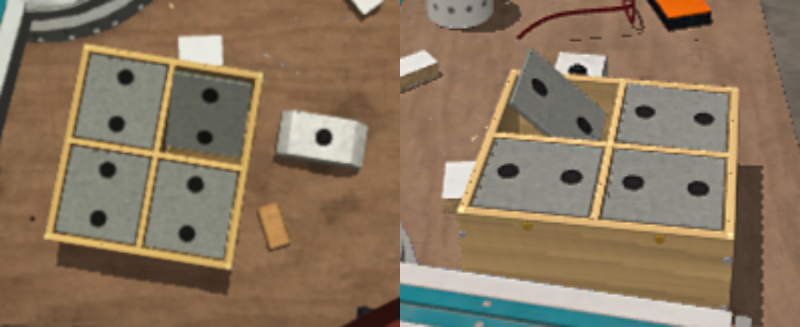

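Lid 4 stands steeply open (side crop, dots at (540,87) and (585,125)). The other three lids are level and the surrounding objects haven't moved.

```bash
python3 -c "from plant import manip; print(manip.job_done())"
```

```text
the job is handed in; nothing more can be done
None
```

The far right lid (lid 4) was the free one; I pushed its near end down to the stop, left it standing open and handed the job in, with the other lids level and nothing around the chest moved (lids 1 and 3 never needed pressing).

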